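# Switch the bench fume extraction from one slide gate to the other

### The job

Two fume extraction gates stand on the electronics desk, one shut and one standing part-way out. First pull the shut gate's handle out until it clicks into its open notch, leaving it resting in the click and not past it; only then push the other gate's handle fully home, so that the fan is never left with both gates shut. Let go of both and leave the breadboard, the meter and the wire reel where they lie.

Things in the scene. Friction and masses are not known exactly. Their poses are not given: they have to be found in the camera images.
- shut_gate: fixed; base plate 170 x 130 mm, grey valve box 100 x 120 x 100 mm tilted so its steel front face looks up and to its front (-x), duct and bell mouth behind; 159 mm high. Origin on the desk below the box. The rod leaves the face square to it, 1 mm to +x of and 136 mm above the origin, leaning 22 deg from vertical to the front. Starts home; left or right varies.
- shut_handle (a point): centre of its black handle bar, 80 mm long (y) x 24 (x) x 20 (z) mm, on a 16 mm rod; moves with it. z = pull-out direction. Stands 52 mm off the steel face when home, plus the joint value. 
- shut_slide (a joint): m pulled out: 0 = home (hard stop), 0.065 = outer stop. Stays where left (rubs 2 N). A spring ball clicks at home and at one open click, hidden, between 0.028 and 0.050, different on each gate: only felt. A click draws the slide in from 4 mm or more away (3 N pull falls and reverses by 5 N or more), then takes 10 to 18 N to leave; past it the slide runs free again.
- shut_latch (a joint): m, lift of the spring ball of the open click inside the shut gate (hidden from view): about 0 when dropped into the notch at the open click, about 0.0023 when riding on the rod anywhere else.
- open_gate: fixed; base plate 170 x 130 mm, grey valve box 100 x 120 x 100 mm tilted so its steel front face looks up and to its front (-x), duct and bell mouth behind; 159 mm high. Origin on the desk below the box. The rod leaves the face square to it, 1 mm to +x of and 136 mm above the origin, leaning 22 deg from vertical to the front. Starts 25 to 60 mm out; left or right varies.
- open_handle (a point): centre of its black handle bar, 80 mm long (y) x 24 (x) x 20 (z) mm, on a 16 mm rod; moves with it. z = pull-out direction. Stands 52 mm off the steel face when home, plus the joint value. 
- open_slide (a joint): m pulled out: 0 = home (hard stop), 0.065 = outer stop. The same mechanism, with an open click of its own that may be felt (10 to 18 N) on the way in; near home the click draws it in the last 4 mm.
- breadboard: white breadboard 165 x 55 x 9 mm with a small green module (20 mm high over all) on it, loose, 120 g. Origin: centre of the underside, length along y. Leave alone.
- meter: black hand multimeter 150 x 75 x 43 mm lying flat, loose, 300 g. Origin: centre of the underside, length along x. Leave alone.
- reel: bare steel wire reel standing on its flange, 64 mm diameter, 50 mm high, loose, 350 g. Origin: centre of the underside. Leave alone.

How it is judged:
By the outcome, as a careful person would: the job done as asked, in the order asked, and still so for the second after the job is handed in, with the robot touching nothing.
It also fails if it takes over 64 s, if anything falls off the work surface, if the arm or the gripper's body presses on something with over 40 N, if the wrist force passes 120 N, or if a joint passes its speed limit or range.

### The arm

A 7-joint arm with a two-finger parallel gripper is mounted at the origin on the work surface. World frame = base frame: x ahead of the robot, y to its left, z up, the work surface at z = 0. Lengths are in m, angles in rad, forces in N, time in s.
With the tool pointing down it reaches from about 0.4 to 0.9 m from the base axis. Payload 5.5 kg.
Tool frame: the origin (TCP) lies on the centre line of the jaws, within the pads' length; the fingertips stand 17 mm ahead of it and the grasp point (between the pads) lies 2 mm behind it (bot.tcp_to_tips is the distance from the TCP to the fingertips, in m); z points along the fingers, y is the line along which they close (so a half turn about z gives the same grasp; the last joint's range is limited). The gripper opens to 92 mm and grips with 3 to 60 N. Pads are 19 mm wide; open, the fingers measure 130 mm over their backs; the gripper's body (75 mm by 190 mm) begins 47 mm behind the grasp point.
Start: joints at [-0.988, 0.501, -0.427, 1.55, 0.221, 1.138, -0.21], TCP at [0.204, 0.617, 0.244] pointing down, gripper open.
Joint ranges: [-2.88, 2.88], [-0.31, 2.03], [-1.54, 1.56], [0.2, 2.42], [-1.41, 4.55], [0.19, 2.02], [-2.57, 2.57]. Speed limits (rad/s): [2.57, 2.57, 3.14, 3.14, 3.14, 3.14, 3.14].

### API

Orientations are given as a unit quaternion [x, y, z, w].
In Python, from bench import bot gives the robot as it stands.
- The arm moves only by the shell command python3 shift.py 'ROWS'. ROWS is rows parted by semicolons, their numbers by spaces, 1 to 8 of them, each of 5 numbers: the finger opening in m, then dx, dy, dz in m, then a turn about the tool's z in rad; each row shifts and turns the commanded pose from where the row before left it, along the tool's axes as they then stand; what a row does not reach is not made up. A row lasts 1/8 s, in which the tool goes at most 0.0625 m and 0.188 rad, less where a joint would pass 70% of its speed; a pose out of reach is approached as far as the arm can. The fingers move at their own pace and stop on an object; the grip force is fixed at half the most. Time passes only in rows, so rows that do not move let the fingers close. It prints the time, the measured TCP pose, the force, the opening and the grip force at its end.
- bot.sense(): the state, without advancing time (a new reading comes with each control period).
- bot.get_image(name): name is "scene" or "top" or "wrist"; returns the picture (384x512x3 uint8, blue, green, red); there is no depth.
- bot.camera_params(name): a dict with "vfov" (degrees; the focal length in pixels is half the picture's height over the tangent of half this angle, whatever the lens; pixels are square), "cx", "cy" (the principal point, pixels), "R" (3x3) and "t" (3): a world point X has camera coordinates R X + t; the wrist camera has in their place "T_tool_cam" (4x4, takes a point from camera to tool coordinates, whose origin is the TCP and whose axes are the flange's). Camera axes: x right, y down, z forward; pixel columns grow to the right and rows downward; lengths in m; the calibration is good to about 2 mm. A picture is of the moment at which its call begins: read the wrist's pose just before it. camera_params takes no time and is no camera call.
- bot.sign_off(): hands the job in; it is judged then, once.
The state is a dict: "clock": time; "joint_pos": joint angles; "joint_velocities": joint speeds; "tau": joint torques, N m; "tool_pos": TCP position; "orientation": TCP orientation; "contact_force": force on the tool from outside, world axes, zero at the start; "moment": the same for the moment, N m; "opening": finger opening in m; "grip_force": force on a finger pad.
Only numpy, scipy, OpenCV 4.12 (cv2) and the standard library are available. Lean on these libraries where they do the work, as an engineer would, in place of code of your own. Each camera call takes 0.05 s, during which the arm holds its last target. There are 200 camera calls.

## Working session

There is one attempt and no reset: what is moved stays moved. The work goes in short steps, Python scripts to look and compute and a shell command to move; the robot and the scene stay as the last step left them, time stands still between calls to the robot, and variables do not carry over. Pictures are saved under pics/ and viewed, at most 10 in all, crops included, and the job is handed in when it is done.

```bash
ls; mkdir -p pics
python3 - <<'E'
from bench import bot
import cv2,numpy as np
for n in("scene","top"):
    cv2.imwrite(f"pics/{n}0.png",bot.get_image(n)); p=bot.camera_params(n);print(n,p)
s=bot.sense();print(s); print(bot.camera_params("wrist"))
E
```

```text
bench.py
pics
shift.py
scene {'vfov': 48.40909312039738, 'cx': 258.60916788694306, 'cy': 191.99232409010546, 'R': array([[-0.81907809,  0.57354501,  0.01253794],
       [ 0.44409395,  0.64774186, -0.61904042],
       [-0.3631689 , -0.50147443, -0.78525904]]), 't': array([ 0.42195184, -0.15287916,  1.73032443])}
top {'vfov': 47.56758456433377, 'cx': 258.00794785848854, 'cy': 190.37452878084582, 'R': array([[ 0.01971809, -0.99954774, -0.02270479],
       [-0.9802351 , -0.01485594, -0.19727759],
       [ 0.19685107,  0.02614597, -0.98008471]]), 't': array([0.00532231, 0.56192483, 1.24473327])}
{'clock': 0.1, 'joint_pos': array([-0.98783198,  0.50174575, -0.42681927,  1.55129985,  0.22076317,
        1.13831091, -0.21030567]), 'joint_velocities': array([-1.76859168e-05, -1.83992565e-03,  2.98347094e-04, -2.18403866e-03,
        5.34099754e-04,  4.46750292e-04,  8.66312395e-04]), 'tau': array([-1.10186980e-02, -5.67870605e+01, -5.83846226e+00, -2.79916584e+01,
       -6.90542185e-02,  2.39778921e-02,  2.04263273e-05]), 'tool_pos': array([0.20416136, 0.61649001, 0.24280729]), 'orientation': array([ 1.59187782e-01,  9.87247948e-01, -8.39374489e-04, -1.86002404e-04]), 'contact_force': array([-0.40256388,  0.45932273, -0.24817234]), 'moment': array([ 0.00955761, -0.01752318, -0.0119618 ]), 'grip_force': 0.0, 'opening': 0.09187497580098047}
{'vfov': 68.64049328258348, 'cx': 257.41843918593474, 'cy': 188.7420239063275, 'T_tool_cam': array([[-1.51548628e-05, -9.65960592e-01, -2.58689262e-01,
         6.97791778e-02],
       [ 9.99999921e-01, -1.17301467e-04,  3.79427162e-04,
         2.72847503e-04],
       [-3.96856316e-04, -2.58689236e-01,  9.65960518e-01,
        -1.40581671e-01],
       [ 0.00000000e+00,  0.00000000e+00,  0.00000000e+00,
         1.00000000e+00]])}
```

View pics/scene0.png

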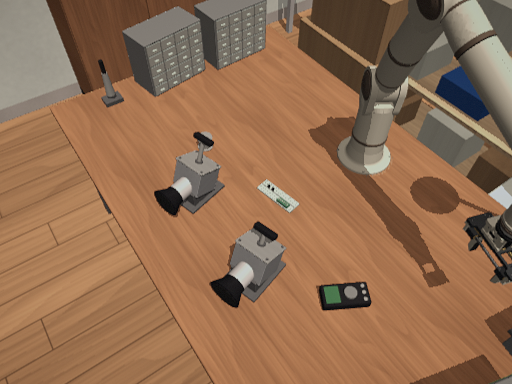

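View pics/top0.png

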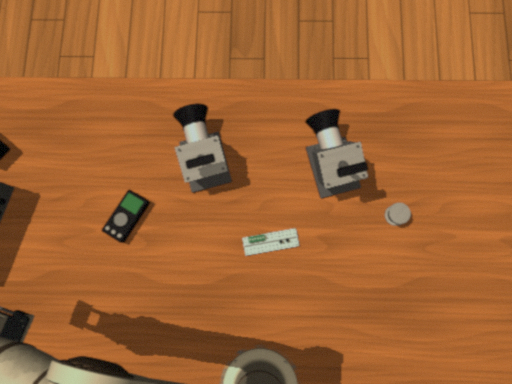

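The scene view shows the shut gate in front, with its handle low at about (265,231). The open gate is behind it, handle out at about (203,139). In the top view the shut handle is at (201,160) and the open one at (352,169). I'll zoom in on these and triangulate.

```bash
cat > h.py <<'E'
import cv2,numpy as np
from bench import bot
from scipy.optimize import least_squares
from scipy.spatial.transform import Rotation as Ro
def cam(n,s=None):
    p=bot.camera_params(n); f=192/np.tan(np.radians(p["vfov"]/2))
    K=np.array([[f,0,p["cx"]],[0,f,p["cy"]],[0,0,1]])
    if n=="wrist":
        T=np.eye(4);T[:3,:3]=Ro.from_quat(s["orientation"]).as_matrix();T[:3,3]=s["tool_pos"]
        M=np.linalg.inv(T@p["T_tool_cam"]);return K@M[:3]
    return K@np.c_[p["R"],p["t"]]
def proj(P,X):
    q=np.c_[X,np.ones(len(X))]@P.T;return q[:,:2]/q[:,2:]
def tri(P1,P2,a,b):
    X=cv2.triangulatePoints(P1,P2,np.array(a,float).T,np.array(b,float).T);X=(X[:3]/X[3]).T
    return X
E
python3 - <<'E'
import cv2,numpy as np
a=cv2.imread("pics/scene0.png");b=cv2.imread("pics/top0.png")
for n,im,rs in(("s",a,[(235,215),(180,124)]),("t",b,[(172,142),(322,152)])):
    pass
t=[]
for im,(u,v) in((a,(235,210)),(a,(175,122)),(b,(175,140)),(b,(325,145))):
    t.append(cv2.resize(im[v:v+45,u:u+60],None,fx=6.6,fy=6.6,interpolation=cv2.INTER_CUBIC))
    m=(im[v:v+45,u:u+60].max(2)<45).astype(np.uint8)
    k,l,st,c=cv2.connectedComponentsWithStats(m)
    for i in range(1,k):
        if st[i,4]>40:
            pts=np.argwhere(l==i)[:,::-1].astype(np.float32);print((u,v),st[i],c[i]+(u,v),cv2.minAreaRect(pts))
cv2.imwrite("pics/z.png",np.vstack([np.hstack(t[:2]),np.hstack(t[2:])]))
E
```

```text
(235, 210) [ 19  12  24  19 197] [265.13705584 230.73096447] ((29.961536407470703, 20.80769157409668), (25.238859176635742, 8.043152809143066), 33.690067291259766)
(175, 122) [ 19  10  20  15 131] [203.3740458  138.98473282] ((27.966293334960938, 16.85393524169922), (21.411958694458008, 6.571987628936768), 32.00538635253906)
(175, 140) [ 12  15  27  13 185] [200.03243243 160.67567568] ((24.806177139282227, 20.660112380981445), (7.495316505432129, 26.90818977355957), 77.00537872314453)
(325, 145) [ 13  18  29  13 224] [351.85267857 168.92410714] ((27.11797332763672, 24.01123809814453), (8.16989517211914, 29.306690216064453), 77.00537872314453)
```

View pics/z.png

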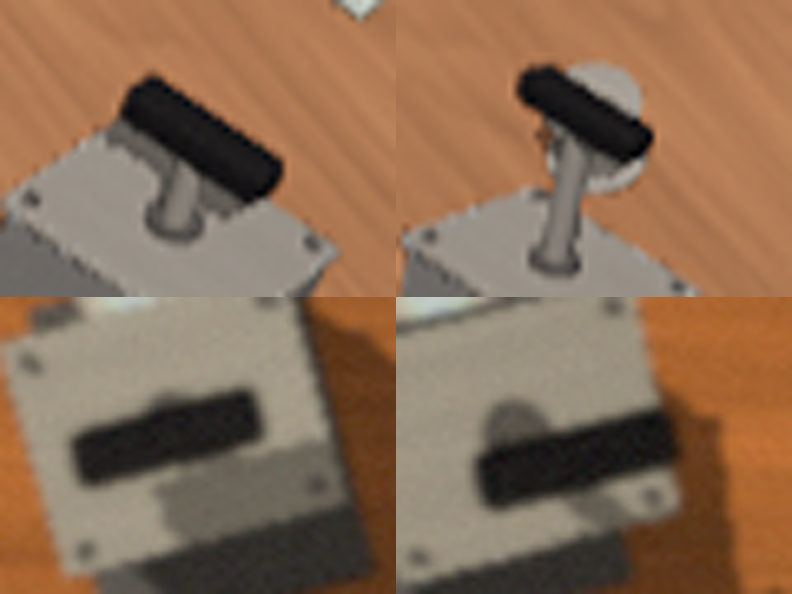

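```bash
cat > m.py <<'E'
from h import *
S,T=cam("scene"),cam("top")
# end points of each bar axis (minAreaRect long axis)
def ends(c,L,ang,sgn=1):
    d=np.array([np.cos(ang),np.sin(ang)])*(L/2-3.0);c=np.array(c);return [c-d,c,c+d]
r=np.radians
for n,sc,tp in(("shut",((265.1,230.8),26.2,r(33.7)),((200.0,160.7),27.9,r(-13))),("open",((203.2,138.9),22.4,r(32)),((351.9,168.9),30.3,r(-13)))):
    a=ends(*sc);b=ends(*tp)
    # scene right end = ? world y: scene x grows with +y ; top x grows with -y
    X=tri(S,T,a,b[::-1]); 
    d=X[2]-X[0];yaw=np.arctan2(-d[0],d[1])
    pd=Ro.from_euler("z",yaw).apply([-np.sin(r(22)),0,np.cos(r(22))])
    print(n,X.round(4).tolist(),"len",np.linalg.norm(d),"yaw",np.degrees(yaw),"pull",pd.round(3))
    print(" res",(proj(S,X)-a).round(1).tolist(),(proj(T,X)-b[::-1]).round(1).tolist(), "slide est",(X[1,2]-.136)/np.cos(r(22))-.052)
s=bot.sense();print(Ro.from_quat(s["orientation"]).as_matrix().round(3))
# reel, meter, breadboard tops on planes
for nm,px,h in(("reel",(399,214),.05),("bread",(270,242),.009),("meter",(127,216),.043)):
    P=T; A=np.c_[P[:,:2],P[:,2]*h+P[:,3]];q=np.linalg.inv(A)@[*px,1];print(nm,(q[:2]/q[2]).round(3))
E
python3 m.py
```

```text
shut [[0.6234, 0.1419, 0.1871], [0.6151, 0.1716, 0.1871], [0.607, 0.2011, 0.1874]] len 0.06142583191512826 yaw 15.521444666725094 pull [-0.361 -0.1    0.927]
 res [[0.3, 0.1], [-0.2, -0.0], [-0.5, -0.1]] [[0.2, -0.2], [-0.1, 0.1], [-0.4, 0.4]] slide est 0.003125283556566376
open [[0.5963, -0.2635, 0.2244], [0.5879, -0.2321, 0.2249], [0.5796, -0.2008, 0.2255]] len 0.06488298386376126 yaw 14.917432758332756 pull [-0.362 -0.096  0.927]
 res [[-0.1, -0.0], [-0.3, -0.1], [-0.4, -0.1]] [[-0.1, 0.1], [-0.2, 0.3], [-0.4, 0.4]] slide est 0.043851593700448215
[[-0.949  0.314 -0.001]
 [ 0.314  0.949 -0.002]
 [ 0.    -0.002 -1.   ]]
reel [ 0.498 -0.401]
bread [ 0.413 -0.023]
meter [0.48  0.407]
```

```bash
python3 shift.py '0.092 -0.044 -0.0245 -0.006 0;0.092 -0.044 -0.0245 -0.006 0;0.092 -0.044 -0.0245 -0.006 0;0.092 -0.044 -0.0245 -0.006 0;0.092 -0.044 -0.0245 -0.006 0;0.092 -0.044 -0.0245 -0.006 0;0.092 -0.044 -0.0245 -0.006 0;0.092 -0.044 -0.0245 -0.006 0'; python3 shift.py '0.092 -0.044 -0.0245 0 -0.0;0.092 -0.044 -0.0245 0 0;0.092 -0.044 -0.0245 0 0;0.092 0 0 0 -0.146;0.092 0 0 0 -0.146;0.092 0 0 0 -0.146;0.092 0 0 0 -0.146;0.092 0 0 0 0'
```

```text
clock: 1.1
tool_pos: [0.4776, 0.3188, 0.2916]
orientation: [0.159, 0.987, -0.0, -0.0]
contact_force: [1.0, 0.6, -1.1]
opening: 0.0917
grip_force: 0.0
clock: 2.1
tool_pos: [0.5788, 0.2089, 0.2912]
orientation: [-0.131, 0.991, 0.0, -0.001]
contact_force: [1.2, 0.4, -0.5]
opening: 0.0919
grip_force: 0.0
```

Run:
```python
from h import *
s=bot.sense();im=bot.get_image("wrist");cv2.imwrite("pics/w1.png",im);P=cam("wrist",s)
print(s["clock"],proj(P,np.array([[.6234,.1419,.187],[.6151,.1716,.187],[.607,.2011,.187]])))
```

```text
2.1 [[174.6909675  219.68775931]
 [207.90166206 219.38182699]
 [240.86789134 219.21854568]]
```

View pics/w1.png

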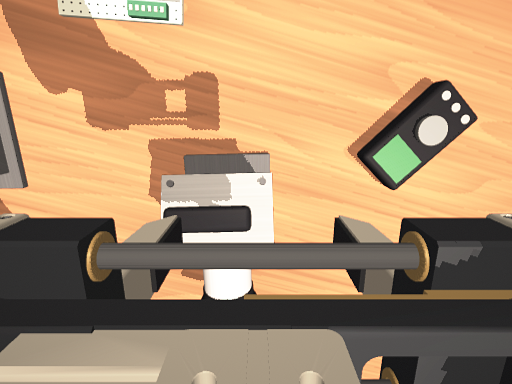

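The wrist view shows the bar from u=164 to 251, centred at (207.5, 219). That agrees with the projected triangulation at (207.9, 219.4), and the bar is level, so the yaw is right.

```bash
python3 shift.py '0.092 -0.025 -0.046 0 0;0.092 0 0 0.035 0;0.092 0 0 0.035 0;0.092 0 0 0 0;0.092 0 0 0 0'
python3 - <<'E'
from h import *
s=bot.sense();p=s["tool_pos"];M=Ro.from_quat(s["orientation"]).as_matrix();print(p,M.T@(np.array([.615,.1714,.182])-p), np.degrees(np.arctan2(-M[0,1],M[1,1])))
E
```

```text
clock: 2.78
tool_pos: [0.6158, 0.1717, 0.2229]
orientation: [-0.131, 0.991, 0.0, 0.001]
contact_force: [-0.4, -0.1, 0.2]
opening: 0.0922
grip_force: 0.0
[0.61576474 0.17171472 0.22294987] [ 0.00087517 -0.00011111  0.04094872] 15.093274333724967
```

```bash
python3 shift.py '0.092 0.001 0 0.014 0;0.092 0 0 0.013 0;0.092 0 0 0.013 0;0.092 0 0 0 0'; python3 shift.py '0.07 0 0 0 0;0.07 0 0 0 0;0.07 0 0 0 0;0.07 0 0 0 0;0.07 0 0 0 0;0.07 0 0 0 0'
```

```text
clock: 3.28
tool_pos: [0.6132, 0.1705, 0.1799]
orientation: [-0.132, 0.991, -0.0, -0.002]
contact_force: [-0.5, 1.0, -0.8]
opening: 0.0921
grip_force: 0.0
clock: 4.03
tool_pos: [0.6146, 0.1708, 0.1821]
orientation: [-0.132, 0.991, -0.0, 0.0]
contact_force: [1.4, -1.4, 1.6]
opening: 0.0798
grip_force: 30.0
```

```bash
for i in 1 2; do :; done; python3 shift.py '0.07 0.00075 0 -0.00185 0;0.07 0 0 0 0'; python3 shift.py '0.07 0.00075 0 -0.00185 0;0.07 0 0 0 0';python3 shift.py '0.07 0.00075 0 -0.00185 0;0.07 0 0 0 0';python3 shift.py '0.07 0.00075 0 -0.00185 0;0.07 0 0 0 0'
```

```text
clock: 4.28
tool_pos: [0.6141, 0.1706, 0.1834]
orientation: [-0.132, 0.991, 0.0, 0.001]
contact_force: [4.3, -1.4, -3.3]
opening: 0.0795
grip_force: 30.0
clock: 4.53
tool_pos: [0.6136, 0.1705, 0.1848]
orientation: [-0.132, 0.991, 0.0, 0.001]
contact_force: [7.0, 0.2, -7.0]
opening: 0.0796
grip_force: 30.0
clock: 4.78
tool_pos: [0.6133, 0.1704, 0.1855]
orientation: [-0.132, 0.991, 0.0, 0.001]
contact_force: [11.4, 0.8, -14.4]
opening: 0.0799
grip_force: 30.0
clock: 5.03
tool_pos: [0.6124, 0.1701, 0.1879]
orientation: [-0.132, 0.991, 0.0, 0.001]
contact_force: [7.0, 0.1, -8.0]
opening: 0.0798
grip_force: 30.0
```

```bash
R='0.07 0 0 0 0'; python3 shift.py '0.07 0.0015 0 -0.0037 0;0.07 0 0 0 0'; python3 shift.py '0.07 0.0015 0 -0.0037 0;0.07 0.0015 0 -0.0037 0;0.07 0 0 0 0';python3 shift.py '0.07 0.00075 0 -0.00185 0;0.07 0 0 0 0';python3 shift.py '0.07 0.00075 0 -0.00185 0;0.07 0 0 0 0'
```

```text
clock: 5.28
tool_pos: [0.6107, 0.1696, 0.1925]
orientation: [-0.132, 0.991, 0.0, 0.001]
contact_force: [5.5, -0.9, -3.7]
opening: 0.0795
grip_force: 30.0
clock: 5.65
tool_pos: [0.6078, 0.1688, 0.2001]
orientation: [-0.132, 0.991, -0.0, 0.001]
contact_force: [4.2, -1.2, -1.9]
opening: 0.08
grip_force: 30.0
clock: 5.9
tool_pos: [0.6072, 0.1686, 0.2016]
orientation: [-0.132, 0.991, 0.0, 0.001]
contact_force: [7.6, -0.1, -5.7]
opening: 0.08
grip_force: 30.0
clock: 6.15
tool_pos: [0.6065, 0.1684, 0.2033]
orientation: [-0.132, 0.991, 0.0, 0.001]
contact_force: [6.8, -0.5, -6.3]
opening: 0.08
grip_force: 30.0
```

Run:
```python
from h import *
s=bot.sense();P=cam("scene");im=bot.get_image("scene")
pd=np.array([-.361,-.1,.927]);h=np.array([.6151,.1716,.187])
for q in(0,.01,.02,.023,.03):print(q,proj(P,(h+q*pd)[None]).round(1))
cv2.imwrite("pics/s2.png",cv2.resize(im[185:260,220:320],None,fx=6,fy=6,interpolation=cv2.INTER_CUBIC))
```

```text
0 [[264.9 230.8]]
0.01 [[265.8 228.2]]
0.02 [[266.7 225.7]]
0.023 [[267.  224.9]]
0.03 [[267.6 223.1]]
```

View pics/s2.png

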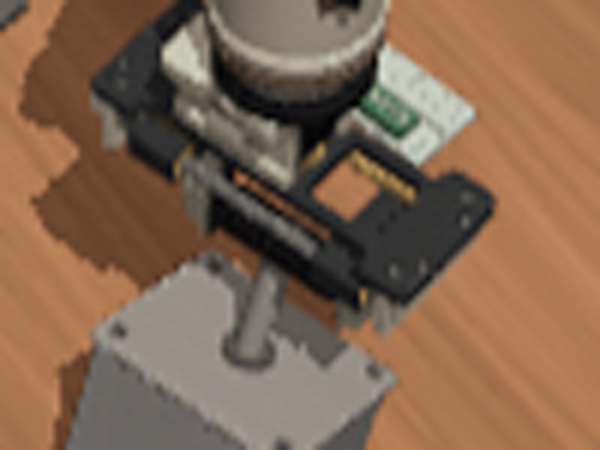

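The crop shows the rod clearly longer, from its collar at (261,243) up to about (265,229), so the handle is following the gripper. I'll carry on in 2 mm steps.

```bash
for k in 1; do python3 shift.py '0.07 0.00075 0 -0.00185 0;0.07 0 0 0 0';python3 shift.py '0.07 0.00075 0 -0.00185 0;0.07 0 0 0 0';python3 shift.py '0.07 0.00075 0 -0.00185 0;0.07 0 0 0 0'; done | grep -E 'pos|force: \['
```

```text
tool_pos: [0.6057, 0.1682, 0.2055]
contact_force: [6.1, -0.8, -3.0]
tool_pos: [0.6048, 0.1679, 0.2077]
contact_force: [3.9, -1.3, -2.1]
tool_pos: [0.604, 0.1677, 0.2097]
contact_force: [4.1, -2.4, -0.8]
```

```bash
(python3 shift.py '0.07 0.00037 0 -0.00093 0;0.07 0 0 0 0';python3 shift.py '0.07 0.00037 0 -0.00093 0;0.07 0 0 0 0';python3 shift.py '0.07 0.00037 0 -0.00093 0;0.07 0 0 0 0') | grep -E 'pos|force: \['
```

```text
tool_pos: [0.6038, 0.1676, 0.2104]
contact_force: [5.3, -1.4, -3.7]
tool_pos: [0.6034, 0.1675, 0.2112]
contact_force: [5.7, -1.0, -3.2]
tool_pos: [0.603, 0.1674, 0.2121]
contact_force: [5.7, -1.8, -4.2]
```

```bash
(python3 shift.py '0.07 0.00056 0 -0.0014 0;0.07 0 0 0 0';python3 shift.py '0.07 0.00056 0 -0.0014 0;0.07 0 0 0 0';python3 shift.py '0.07 0.00056 0 -0.0014 0;0.07 0 0 0 0') | grep -E 'pos|force: \['
```

```text
tool_pos: [0.6026, 0.1673, 0.2134]
contact_force: [6.2, -0.5, -5.8]
tool_pos: [0.6023, 0.1672, 0.2142]
contact_force: [8.7, -0.2, -8.4]
tool_pos: [0.602, 0.167, 0.2152]
contact_force: [9.8, -0.1, -10.5]
```

```bash
(python3 shift.py '0.07 -0.00056 0 0.0014 0;0.07 0 0 0 0';python3 shift.py '0.07 -0.00056 0 0.0014 0;0.07 0 0 0 0';python3 shift.py '0.07 -0.00056 0 0.0014 0;0.07 0 0 0 0') | grep -E 'pos|force: \['
```

```text
tool_pos: [0.602, 0.1671, 0.215]
contact_force: [6.2, -1.2, -2.1]
tool_pos: [0.6022, 0.1672, 0.2146]
contact_force: [3.1, -2.7, 2.6]
tool_pos: [0.6028, 0.1673, 0.2129]
contact_force: [2.6, -2.8, 3.8]
```

```bash
(python3 shift.py '0.07 -0.00056 0 0.0014 0;0.07 0 0 0 0';python3 shift.py '0.07 -0.00056 0 0.0014 0;0.07 0 0 0 0') | grep -E 'pos|force: \['
python3 - <<'E'
from bench import bot
import numpy as np
s=bot.sense();print((s["tool_pos"]-[.6146,.1708,.1821])@[-.361,-.1,.927])
E
```

```text
tool_pos: [0.6034, 0.1675, 0.2112]
contact_force: [5.0, -3.7, 2.1]
tool_pos: [0.6039, 0.1677, 0.2098]
contact_force: [3.2, -3.4, 3.4]
0.02985881708574703
```

```bash
(python3 shift.py '0.07 -0.00056 0 0.0014 0;0.07 0 0 0 0';python3 shift.py '0.07 -0.00056 0 0.0014 0;0.07 0 0 0 0') | grep -E 'pos|force: \['
python3 - <<'E'
from bench import bot
import numpy as np
s=bot.sense();d=np.array([-.361,-.1,.927]);print((s["tool_pos"]-[.6146,.1708,.1821])@d,s["contact_force"]@d)
E
```

```text
tool_pos: [0.6043, 0.1678, 0.2089]
contact_force: [2.9, -4.8, 6.8]
tool_pos: [0.6047, 0.1679, 0.208]
contact_force: [0.1, -4.6, 10.4]
0.027914848219851372 10.050466414910792
```

Force climbs either way from about 31.7 mm: 13 N outward at 35.7 mm and 10 N inward at 27.9 mm. So the slide is sitting in the click. I'll centre it before letting go.

```bash
(python3 shift.py '0.07 0.00056 0 -0.0014 0;0.07 0.00056 0 -0.0014 0;0.07 0 0 0 0';python3 shift.py '0.07 0.00037 0 -0.00093 0;0.07 0 0 0 0';python3 shift.py '0.07 0.00037 0 -0.00093 0;0.07 0 0 0 0';python3 - <<'E'
from bench import bot
import numpy as np
s=bot.sense();d=np.array([-.361,-.1,.927]);print((s["tool_pos"]-[.6146,.1708,.1821])@d,s["contact_force"]@d)
E
) | grep -vE 'ori|clock|open|grip'
```

```text
tool_pos: [0.6042, 0.1678, 0.209]
contact_force: [6.3, -2.4, -0.8]
tool_pos: [0.6041, 0.1677, 0.2095]
contact_force: [8.8, -2.9, -3.7]
tool_pos: [0.6037, 0.1676, 0.2104]
contact_force: [8.2, -2.2, -2.7]
0.030442918926318317 -5.217275522145335
```

```bash
(python3 shift.py '0.07 0.00037 0 -0.00093 0;0.07 0 0 0 0';python3 shift.py '0.07 -0.001 0 0.0003 0;0.07 0 0 0 0';) | grep -E 'pos|force: \['
```

```text
tool_pos: [0.6033, 0.1675, 0.2112]
contact_force: [8.3, -2.6, -3.7]
tool_pos: [0.6034, 0.1675, 0.2111]
contact_force: [4.7, -3.2, -0.6]
```

```bash
(python3 shift.py '0.092 0 0 0 0;0.092 0 0 0 0;0.092 0 0 0 0';python3 shift.py '0.07 0 0 0 0;0.07 0 0 0 0;0.07 0 0 0 0;0.07 0 0 0 0';
python3 shift.py '0.07 0.00056 0 -0.0014 0;0.07 0 0 0 0';python3 shift.py '0.07 0.00056 0 -0.0014 0;0.07 0 0 0 0';python3 shift.py '0.07 -0.00056 0 0.0014 0;0.07 -0.00056 0 0.0014 0;0.07 0 0 0 0';python3 shift.py '0.07 -0.00056 0 0.0014 0;0.07 0 0 0 0';python3 shift.py '0.07 -0.00056 0 0.0014 0;0.07 0 0 0 0') | grep -E 'clock|pos|force: \['
```

```text
clock: 11.95
tool_pos: [0.6023, 0.1687, 0.2114]
contact_force: [0.4, -0.5, -0.1]
clock: 12.45
tool_pos: [0.6033, 0.1674, 0.2119]
contact_force: [0.3, -2.1, -0.5]
clock: 12.7
tool_pos: [0.6028, 0.1673, 0.2128]
contact_force: [2.8, -2.1, -6.5]
clock: 12.95
tool_pos: [0.6022, 0.1672, 0.2144]
contact_force: [4.2, -2.8, -7.1]
clock: 13.32
tool_pos: [0.6029, 0.1674, 0.2128]
contact_force: [-0.9, -4.5, 1.8]
clock: 13.58
tool_pos: [0.6034, 0.1675, 0.2114]
contact_force: [-2.5, -4.6, 2.0]
clock: 13.82
tool_pos: [0.6039, 0.1676, 0.2101]
contact_force: [-2.5, -5.3, 3.0]
```

```bash
(python3 shift.py '0.07 0.00037 0 -0.00093 0;0.07 0 0 0 0';python3 shift.py '0.092 0 0 0 0;0.092 0 0 0 0;0.092 0 0 0 0';python3 shift.py '0.092 0 0 -0.01 0;0.092 0 0 -0.02 0;0.092 0 0 -0.04 0;0.092 0 0 -0.04 0;0.092 0 0 0 0') | grep -E 'clock|pos|force: \[|op'
python3 - <<'E'
from h import *
s=bot.sense();im=bot.get_image("wrist");cv2.imwrite("pics/w3.png",im);P=cam("wrist",s)
h=np.array([.6147,.1714,.184]);d=np.array([-.361,-.1,.927]);a=np.array([-.26,.966,0])*.04
for q in(.027,.031,.035):print(q,proj(P,np.array([h+q*d-a,h+q*d,h+q*d+a])).round(1).tolist())
p=s["tool_pos"];M=Ro.from_quat(s["orientation"]).as_matrix();print(p,M.T@(np.array([.5879,-.2321,.222])-p))
E
```

```text
clock: 14.08
tool_pos: [0.6039, 0.1677, 0.2102]
contact_force: [-0.0, -4.9, -0.8]
opening: 0.0799
clock: 14.45
tool_pos: [0.604, 0.1694, 0.2104]
contact_force: [0.6, 0.1, -1.0]
opening: 0.0919
clock: 15.08
tool_pos: [0.6061, 0.1693, 0.3252]
contact_force: [-0.2, 0.8, 0.6]
opening: 0.0916
0.027 [[214.1, 187.1], [256.5, 187.2], [298.9, 187.2]]
0.031 [[213.4, 186.6], [256.5, 186.7], [299.5, 186.7]]
0.035 [[212.7, 186.1], [256.4, 186.1], [300.2, 186.2]]
[0.60612608 0.16934369 0.32518674] [ 0.1233577  -0.38277673  0.10198816]
```

View pics/w3.png

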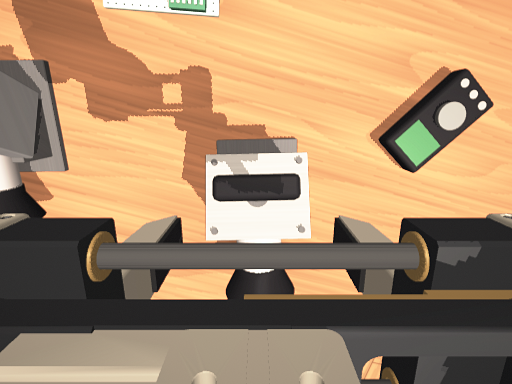

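The wrist view shows the released shut-gate bar spanning u=213–300 at v=187. That matches the projection for a slide of about 31 mm (213–299.5, 187). Now the open gate.

```bash
python3 shift.py '0.092 0.0154 -0.0478 0 0;0.092 0.0154 -0.0478 0 0;0.092 0.0154 -0.0478 0 0;0.092 0.0154 -0.0478 0 0;0.092 0.0154 -0.0478 0 0;0.092 0.0154 -0.0478 0 0;0.092 0.0154 -0.0478 0 0;0.092 0.0154 -0.0478 0 0'; python3 shift.py '0.092 0 0 0 0;0.092 0 0 0 0'
python3 - <<'E'
from h import *
s=bot.sense();im=bot.get_image("wrist");cv2.imwrite("pics/w4.png",im);P=cam("wrist",s)
h=np.array([.5879,-.2321,.222]);a=np.array([-.26,.966,0])*.04
print(proj(P,np.array([h-a,h,h+a])).round(1).tolist())
p=s["tool_pos"];M=Ro.from_quat(s["orientation"]).as_matrix();print(p,M.T@(h-p))
E
```

```text
clock: 16.12
tool_pos: [0.5841, -0.2344, 0.3188]
orientation: [-0.132, 0.991, 0.001, -0.001]
contact_force: [0.4, 0.3, -0.2]
opening: 0.0917
grip_force: 0.0
clock: 16.38
tool_pos: [0.5845, -0.2324, 0.3189]
orientation: [-0.132, 0.991, 0.001, -0.001]
contact_force: [-0.1, 0.9, 0.5]
opening: 0.092
grip_force: 0.0
[[210.5, 199.0], [255.9, 199.0], [301.2, 199.0]]
[ 0.58452057 -0.23236838  0.31886085] [-0.00345367 -0.00082731  0.09685507]
```

View pics/w4.png

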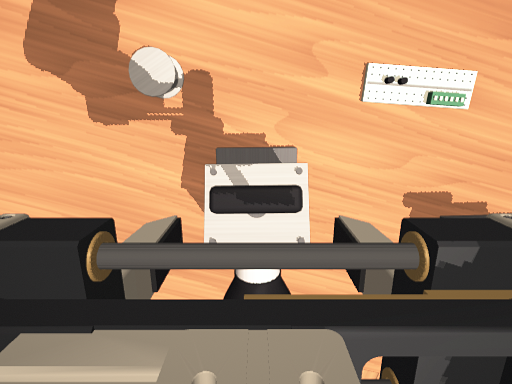

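The bar spans u=210–303, centre (256.5, 199), against a projected centre of (255.9, 199). They agree, so I'll descend and grip.

```bash
(python3 shift.py '0.092 -0.0035 -0.0005 0.03 0;0.092 0 0 0.03 0;0.092 0 0 0.018 0;0.092 0 0 0.01 0;0.092 0 0 0.01 0;0.092 0 0 0 0'; python3 shift.py '0.07 0 0 0 0;0.07 0 0 0 0;0.07 0 0 0 0;0.07 0 0 0 0') | grep -vE 'ori'
```

```text
clock: 17.18
tool_pos: [0.5883, -0.2326, 0.2217]
contact_force: [0.7, -0.2, -0.5]
opening: 0.0917
grip_force: 0.0
clock: 17.68
tool_pos: [0.5889, -0.233, 0.2229]
contact_force: [-0.1, -0.4, 4.1]
opening: 0.0798
grip_force: 30.0
```

```bash
(for i in 1; do python3 shift.py '0.07 -0.0015 0 0.0037 0;0.07 -0.0015 0 0.0037 0;0.07 0 0 0 0'; python3 shift.py '0.07 -0.0015 0 0.0037 0;0.07 -0.0015 0 0.0037 0;0.07 0 0 0 0'; python3 shift.py '0.07 -0.0015 0 0.0037 0;0.07 -0.0015 0 0.0037 0;0.07 0 0 0 0'; done) | grep -E 'pos|force: \[|open'
```

```text
tool_pos: [0.592, -0.2321, 0.2147]
contact_force: [2.5, -1.6, -2.2]
opening: 0.0797
tool_pos: [0.5945, -0.2314, 0.2085]
contact_force: [-1.3, 0.3, 6.4]
opening: 0.0792
tool_pos: [0.5975, -0.2306, 0.2008]
contact_force: [-1.0, -0.7, 5.0]
opening: 0.0796
```

```bash
(python3 shift.py '0.07 -0.0015 0 0.0037 0;0.07 -0.0015 0 0.0037 0;0.07 0 0 0 0'; python3 shift.py '0.07 -0.0015 0 0.0037 0;0.07 0 0 0 0'; python3 shift.py '0.07 -0.00075 0 0.00185 0;0.07 0 0 0 0';  python3 shift.py '0.07 -0.00075 0 0.00185 0;0.07 0 0 0 0') | grep -E 'pos|force: \['
```

```text
tool_pos: [0.6004, -0.2298, 0.1932]
contact_force: [-0.9, -0.9, 4.3]
tool_pos: [0.6021, -0.2293, 0.1884]
contact_force: [5.5, -0.7, -3.8]
tool_pos: [0.6027, -0.2291, 0.1869]
contact_force: [2.5, -1.1, 0.0]
tool_pos: [0.6032, -0.229, 0.1857]
contact_force: [0.5, -0.1, 5.2]
```

```bash
(python3 shift.py '0.07 -0.00075 0 0.00185 0;0.07 0 0 0 0'; python3 shift.py '0.07 -0.00075 0 0.00185 0;0.07 0 0 0 0'; python3 shift.py '0.07 -0.00075 0 0.00185 0;0.07 0 0 0 0') | grep -E 'pos|force: \['
```

```text
tool_pos: [0.6032, -0.229, 0.1857]
contact_force: [-4.8, 0.5, 16.7]
tool_pos: [0.6033, -0.229, 0.1856]
contact_force: [-11.6, 1.4, 27.7]
tool_pos: [0.6037, -0.2289, 0.185]
contact_force: [-15.7, 2.7, 35.3]
```

```bash
(python3 shift.py '0.07 -0.0 0 -0.00185 0;0.07 0.0012 0 -0.00185 0;0.07 0 0 0 0'; python3 shift.py '0.092 0 0 0 0;0.092 0 0 0 0;0.092 0 0 0 0';python3 shift.py '0.092 0 0 -0.01 0;0.092 0 0 -0.02 0;0.092 0 0 -0.04 0;0.092 0 0 -0.04 0;0.092 0 0 0 0') | grep -E 'clock|pos|force: \[|op'; python3 shift.py '0.092 0.04 0 -0.02 0;0.092 0.05 0 -0.02 0;0.092 0.05 0 0 0;0.092 0.05 0 0 0;0.092 0.02 0 0 0;0.092 0 0 0 0'
python3 - <<'E'
from h import *
b=bot.get_image("top");a=bot.get_image("scene");cv2.imwrite("pics/topf.png",b)
t=[]
for im,(u,v) in((a,(235,195)),(a,(165,122)),(b,(175,130)),(b,(325,135))):
    c=im[v:v+45,u:u+60];t.append(cv2.resize(c,None,fx=6.6,fy=6.6,interpolation=cv2.INTER_CUBIC))
    m=(c.max(2)<45).astype(np.uint8)
    k,l,st,cc=cv2.connectedComponentsWithStats(m)
    for i in range(1,k):
        if st[i,4]>40: print((u,v),st[i],cc[i]+(u,v))
cv2.imwrite("pics/zf.png",np.vstack([np.hstack(t[:2]),np.hstack(t[2:])]))
E
```

```text
clock: 21.05
tool_pos: [0.6036, -0.2289, 0.1851]
contact_force: [-3.8, 0.6, 13.1]
opening: 0.0798
clock: 21.42
tool_pos: [0.6033, -0.2282, 0.1823]
contact_force: [0.0, -0.2, -0.3]
opening: 0.092
clock: 22.05
tool_pos: [0.6066, -0.2293, 0.2995]
contact_force: [0.7, 0.6, 0.7]
opening: 0.0919
clock: 22.8
tool_pos: [0.4006, -0.2839, 0.3338]
orientation: [-0.131, 0.991, -0.0, 0.0]
contact_force: [0.7, -0.1, -0.4]
opening: 0.0919
grip_force: 0.0
(235, 195) [ 21  20  24  18 192] [267.765625   223.18229167]
(165, 122) [ 27  20  19  15 133] [201.02255639 148.88721805]
(175, 130) [ 11  26  28  13 195] [199.34358974 161.76923077]
(325, 135) [  9  26  28  13 211] [347.61611374 167.27014218]
```

View pics/zf.png

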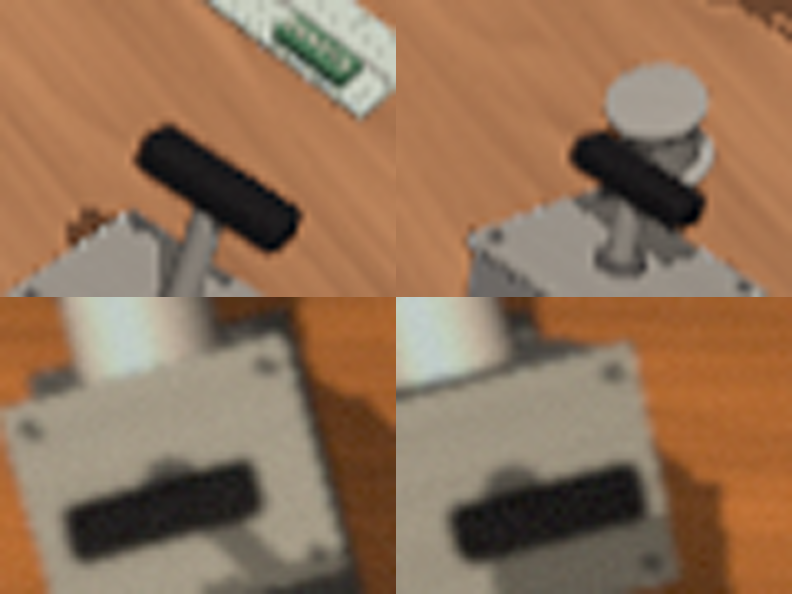

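The final crops show the pulled gate's bar standing out at scene (267.8,223.2) and the other gate's bar low at (201.0,148.9). I'll triangulate both slides as a check.

Run:
```python
from h import *
S,T=cam("scene"),cam("top")
for n,a,b in(("s0",(265.14,230.73),(200.03,160.68)),("s1",(267.77,223.18),(199.34,161.77)),("o1",(201.02,148.89),(347.62,167.27))):
    X=tri(S,T,[a],[b])[0];print(n,X.round(4),"q",round((X[2]-.136)/np.cos(np.radians(22))-.052,4))
```

```text
s0 [0.6151 0.1716 0.1874] q 0.0034
s1 [0.6045 0.1687 0.2151] q 0.0333
o1 [ 0.6022 -0.2283  0.1875] q 0.0035
```

```bash
python3 -c "
from bench import bot
print(bot.sign_off())"
```

```text
the job is handed in; nothing more can be done
None
```

The job is handed in: I pulled the shut gate out about 30 mm and left it in its open click, judged by feel from the resistance on both sides. I then pushed the other gate in to its hard stop. Both handles are released and the arm is clear; it kept away from the breadboard, meter and reel, and no verdict came back.

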